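# Walk the heavy kit case home

### The arm

A 6-joint arm with a two-finger parallel gripper is mounted at the origin on the work surface. World frame = base frame: x ahead of the robot, y to its left, z up, the work surface at z = 0. Lengths are in m, angles in rad, forces in N, time in s.
With the tool pointing down it reaches from about 0.25 to 0.8 m from the base axis. Payload 3.9 kg.
Tool frame: the origin (TCP) lies on the centre line of the jaws, within the pads' length; the fingertips stand 14 mm ahead of it and the grasp point (between the pads) lies 5 mm behind it (arm.tips_ahead is the distance from the TCP to the fingertips, in m); z points along the fingers, y is the line along which they close (so a half turn about z gives the same grasp; the last joint's range is limited). The gripper opens to 85 mm and grips with 20 to 120 N. Pads are 22 mm wide; open, the fingers measure 114 mm over their backs; the gripper's body (76 mm by 85 mm) begins 54 mm behind the grasp point. The pads swing forward as they close: fully open they stand 13 mm farther back than shut.
Start: joints at [-1.344, 0.26, -0.138, 1.173, 0, 1.571], TCP at [0.118, -0.512, 0.245] pointing down, gripper open.
Joint ranges: [-2.78, 2.78], [-0.83, 1.72], [-1.28, 1.37], [-1.9, 2.12], [-1.57, 1.48], [-3.14, 3.14]. Speed limits (rad/s): [2.57, 2.57, 3.14, 3.14, 3.14, 3.14].

### API

Orientations are given as a rotation vector (axis times angle).
In Python, from workcell import arm, jaws, planner, status, get_image, get_calibration gives the robot as it stands. The module is installed in compiled form; this text tells all that it offers. Calls block until the motion is done:
- arm.reach(position, orientation): joint-space move of the TCP to a pose.
- arm.line_to(position, ori=None, vel=0.15): straight line of the TCP; ori=None keeps the orientation; vel is the mean speed in m/s.
- arm.move_joints(angles): joint-space move.
- jaws.move_gripper(opening): finger opening in m; the grip force is fixed at half the most; returns when the fingers have stopped.
- arm.hold(seconds).
- planner.ik(position, orientation): joint angles nearest the present ones, or None.
- status.state(): the state.
- get_image(name): name is "scene" or "side" or "wrist"; returns the picture (400x640x3 uint8, red, green, blue); there is no depth.
- get_calibration(name): a dict with "vfov" (degrees; the focal length in pixels is half the picture's height over the tangent of half this angle, whatever the lens; pixels are square), "cx", "cy" (the principal point, pixels), "k1" (the pictures are not rectified: a ray, as slopes to the right and down, at radius r is drawn at 1 + k1 r^2 times it, then the intrinsics apply), "eye" and "orientation" of the camera in the world; the wrist camera has in their place "tool_from_camera" (4x4, takes a point from camera to tool coordinates, whose origin is the TCP and whose axes are the flange's). Camera axes: x right, y down, z forward; pixel columns grow to the right and rows downward; lengths in m; the calibration is good to about 2 mm. A picture is of the moment at which its call begins: read the wrist's pose just before it. get_calibration takes no time and is no camera call.
A pose or a line that the arm cannot do raises arm.PlanningError and nothing moves.
- arm.sign_off(): hands the job in; it is judged then, once.
The state is a dict: "clock": time; "joint_positions": joint angles; "joint_vel": joint speeds; "effort": joint torques, N m; "ee_pos": TCP position; "tool_rot": TCP orientation; "wrist_force": force on the tool from outside, world axes, zero at the start; "torque": the same for the moment, N m; "grip_width": finger opening in m; "grip_force": force on a finger pad.
Only numpy, scipy, OpenCV 4.12 (cv2) and the standard library are available. Lean on these libraries where they do the work, as an engineer would, in place of code of your own. Each camera call takes 0.05 s, during which the arm holds its last target. There are 200 camera calls.

### The job

The wooden kit case is too heavy to shove straight, so walk it forward by pushing the two ends of its near side in turn - first the left end (the robot's left), then the right, then the left again and so on until it is home - the first three pushes each swinging that end clearly (a good 20 mm) ahead of the other, but never turning the case more than about 20 degrees from square. Bring it up against the steel stop rail, square to it and roughly lined up with its ends, without knocking the two red bins or the carton, tipping the case or pressing on the label holder in the middle of its near side. The pliers in the case have worked loose: press them fully home in their cutout too, and leave the case standing still.

Things in the scene. Friction and masses are not known exactly. Their poses are not given: they have to be found in the camera images.
- bay: the fixed stop rail: a dark steel angle 200 mm long and 32 mm high on the bench, at the far side. Origin: foot of the middle of its near face (the face the case comes up against); x points forward, away from the case, square to that face; y along the rail to the left; z up
- bay_diag (a point): reference direction only: the spot on the bench 65 mm before the rail's near face, where the middle of the case belongs; its x axis points 45 degrees to the left of the rail's x
- case: heavy (2 to 3.2 kg) open plywood case, 130 mm deep (x), 200 wide (y), 60 high, 75 to 105 mm short of the rail; grey insert (top 48 mm up) holds a calliper (far half) and the pliers. Origin: centre of its underside; x forward to the far side, y left. A push at one end of the near side turns it about a point near the other end, some 95 mm past the middle; takes 4 to 20 N
- case_left (a point): push spot at the left end of the case's near face: on that face, 82 mm left of the middle, 30 mm above the bench
- case_right (a point): push spot at the right end of the case's near face: on that face, 82 mm right of the middle, 30 mm above the bench
- case_far_left (a point): the left corner of the case's far side, 10 mm above the bench
- case_far_right (a point): the right corner of the case's far side, 10 mm above the bench
- label: the clear label holder with a paper card, 70 mm wide x 30 mm high, standing 6 mm out from the middle of the case's near face; fragile. Origin: its centre
- pliers (a joint): how far the pliers stand proud of their home position in the cutout, m: 0 is fully home, starts at 0.009 to 0.014; friction-held, needs about 8 to 12 N straight down, goes straight down and stays where it is left
- pliers_top (a point): centre of the flat top of the pliers' 26 mm pivot disc, the spot to press. The pliers are 24 mm thick, lie along the case's y with jaws to the left, and this point is 50 mm above the bench when they are home, 2 mm above the insert
- bin_left: red open stock bin, 130 x 100 x 70 mm high, loose, left of where the case belongs, about 45 mm clear of it. Origin: centre of its underside
- bin_right: red open stock bin, 130 x 100 x 70 mm high, loose, right of where the case belongs, about 45 mm clear of it. Origin: centre of its underside
- carton: cardboard carton 110 x 190 x 80 mm high, loose, well to the right. Origin: centre of its underside
There are look-alikes about, which are no part of the job. Several things have the shape of the bay; the one meant has the colours described above.

How it is judged:
By the outcome, as a careful person would: the job done as asked, in the order asked, and still so for the second after the job is handed in, with the robot touching nothing.
It also fails if it takes over 64 s, if anything falls off the work surface, if the arm or the gripper's body presses on something with over 40 N, if the wrist force passes 120 N, or if a joint passes its speed limit or range.

## Working session

There is one attempt and no reset: what is moved stays moved. The work goes in short steps, each a Python script; the robot and the scene stay as the last script left them, time stands still between calls to the robot, and variables do not carry over. Pictures are saved under pics/ and viewed, at most 10 in all, crops included, and the job is handed in when it is done.

```bash
mkdir -p pics
cat > h.py <<'E'
import numpy as np, cv2
from workcell import arm, jaws, planner, status, get_image, get_calibration
from scipy.spatial.transform import Rotation as R
def save(n,im): cv2.imwrite('pics/'+n+'.png',im[:,:,::-1])
def ray(cal,px,T=None):
    f=200/np.tan(np.radians(cal['vfov'])/2)
    d=(np.atleast_2d(np.array(px,float))-[cal['cx'],cal['cy']])/f
    u=d.copy()
    for _ in range(20): u=d/(1+cal['k1']*(u**2).sum(1,keepdims=True))
    v=np.c_[u,np.ones(len(u))]
    if T is None:
        o=np.array(cal['orientation']); M=R.from_rotvec(o).as_matrix() if o.size==3 else o
        return np.array(cal['eye']), v@M.T
    return T[:3,3], v@T[:3,:3].T
def onplane(cal,px,z,T=None):
    e,v=ray(cal,px,T); z=np.broadcast_to(z,len(v))
    return e+v*((z-e[2])/v[:,2])[:,None]
def wristT(s,cal):
    T=np.eye(4);T[:3,:3]=R.from_rotvec(s['tool_rot']).as_matrix();T[:3,3]=s['ee_pos']
    return T@np.array(cal['tool_from_camera'])
E
python3 - <<'E'
from h import *
print({k:np.round(v,4) if not isinstance(v,str) else v for k,v in status.state().items()})
for n in('scene','side','wrist'):
    im=get_image(n); save(n,im); print(n,get_calibration(n))
E
```

```text
{'clock': np.float64(0.0), 'joint_positions': array([-1.344 ,  0.2607, -0.1394,  1.1727, -0.    ,  1.5708]), 'joint_vel': array([ 0.001 ,  0.0008,  0.0005,  0.0006, -0.0032, -0.0002]), 'effort': array([ 4.00000e-04, -4.05675e+01,  2.53925e+01,  1.87000e-02,
       -1.00000e-04, -0.00000e+00]), 'ee_pos': array([ 0.1179, -0.5109,  0.2445]), 'tool_rot': array([-3.1195e+00, -3.5520e-01,  4.0000e-04]), 'wrist_force': array([0.3979, 0.3879, 0.213 ]), 'torque': array([-0.077 ,  0.0594, -0.0111]), 'grip_force': np.float64(0.0), 'grip_width': np.float64(0.0856)}
scene {'vfov': 54.88098402078782, 'cx': 314.1848524618834, 'cy': 194.62202804703222, 'k1': 0.015437621009845102, 'eye': array([1.06017026, 0.47466505, 1.09481665]), 'orientation': array([-1.03500727, -2.58439662,  0.85273137])}
side {'vfov': 44.684529962044394, 'cx': 329.1017430952078, 'cy': 205.44596770400042, 'k1': -0.07081508476846066, 'eye': array([-0.03644391,  0.58093323,  1.03955157]), 'orientation': array([-0.88213916,  2.59750819, -0.95664216])}
wrist {'vfov': 65.06529301021784, 'cx': 318.4701332261716, 'cy': 200.66940353894887, 'k1': -0.0550035884024544, 'tool_from_camera': array([[-5.87575853e-05, -9.54430931e-01, -2.98431892e-01,
         7.58742176e-02],
       [ 9.99999998e-01, -4.83315277e-05, -4.23161214e-05,
        -4.95913593e-04],
       [ 2.59641459e-05, -2.98431894e-01,  9.54430932e-01,
        -1.28647082e-01],
       [ 0.00000000e+00,  0.00000000e+00,  0.00000000e+00,
         1.00000000e+00]])}
```

View pics/scene.png

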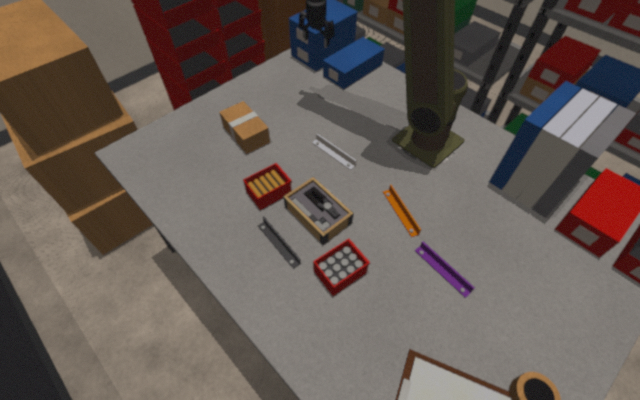

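View pics/side.png

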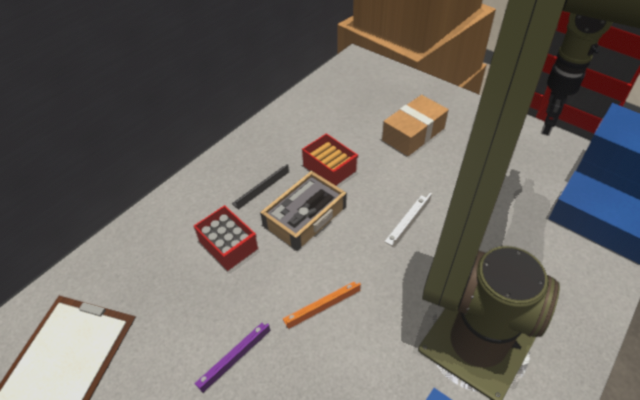

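The scene picture shows the candidates for the bay. They are the dark steel angle (279,242), white angle (334,151), orange (402,211) and purple (444,269), so I choose the dark one, which lies beyond the case. The case is at (318,210), the bins at (268,186) and (341,267), and the carton at (245,127). The side picture agrees: rail (262,186), case (304,208), bins (330,158) and (226,237). Next is one close crop of both views.

Run:
```python
from h import *
a=cv2.imread('pics/scene.png')[155:300,235:380]; b=cv2.imread('pics/side.png')[130:275,190:355]
o=np.hstack([cv2.resize(a,None,fx=2.55,fy=2.55,interpolation=2),cv2.resize(b,None,fx=2.55,fy=2.55,interpolation=2)])
print(o.shape);cv2.imwrite('pics/crop.png',o)
c=get_calibration('scene');print(np.round(onplane(c,[[318,182],[285,205],[322,240],[352,212],[334,151]],[.06]*4+[.03]),3))
c=get_calibration('side');print(np.round(onplane(c,[[310,174],[262,208],[297,240],[346,203]],.06),3))
print(np.round(onplane(c,[[235,206],[289,170]],.03),3))
```

```text
(370, 791, 3)
[[ 0.489 -0.111  0.06 ]
 [ 0.634 -0.117  0.06 ]
 [ 0.638  0.061  0.06 ]
 [ 0.495  0.054  0.06 ]
 [ 0.326 -0.193  0.03 ]]
[[ 0.603 -0.137  0.06 ]
 [ 0.625  0.037  0.06 ]
 [ 0.483  0.062  0.06 ]
 [ 0.458 -0.111  0.06 ]]
[[ 0.71   0.061  0.03 ]
 [ 0.682 -0.135  0.03 ]]
```

View pics/crop.png

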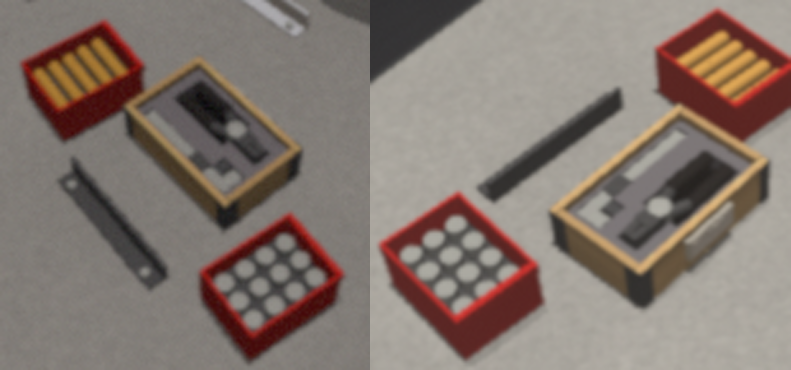

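The crop confirms the dark steel angle is beyond the case, with its vertical leg near and its flange away. The plywood case's label faces the robot, and the silver pivot disc is at about scene (327,206). Next I move to a wrist view from above.

Run:
```python
from h import *
c=get_calibration('scene');print(np.round(onplane(c,[[312.3,178.5],[286,196.2],[324.4,235.4],[351.9,213.8],[263.6,217.7],[299.7,260.9],[327.2,205.6]],[.06]*4+[.032]*2+[.06]),3))
c=get_calibration('side');print(np.round(onplane(c,[[311.6,172.4],[263.3,213.1],[297.1,236.7],[345.3,192.7],[287.3,165.3],[233.1,203.3],[303.3,210.8]],[.06]*4+[.032]*2+[.06]),3))
arm.reach([.57,-.04,.33],[np.pi,0,0]); jaws.move_gripper(0)
s=status.state(); im=get_image('wrist'); save('w1',im); np.save('w1T.npy',wristT(s,get_calibration('wrist')))
print(s['clock'],s['ee_pos'],s['tool_rot'],s['wrist_force'])
```

```text
[[ 0.493 -0.136  0.06 ]
 [ 0.608 -0.141  0.06 ]
 [ 0.621  0.054  0.06 ]
 [ 0.501  0.058  0.06 ]
 [ 0.706 -0.143  0.032]
 [ 0.726  0.055  0.032]
 [ 0.536 -0.019  0.06 ]]
[[ 0.603 -0.145  0.06 ]
 [ 0.61   0.048  0.06 ]
 [ 0.489  0.054  0.06 ]
 [ 0.482 -0.14   0.06 ]
 [ 0.697 -0.145  0.032]
 [ 0.719  0.058  0.032]
 [ 0.531 -0.021  0.06 ]]
3.2583 [ 0.5700103  -0.03995641  0.33000725] [3.14158063e+00 6.32798901e-05 2.88202385e-05] [-0.58562419  0.32596211  0.42180708]
```

View pics/w1.png

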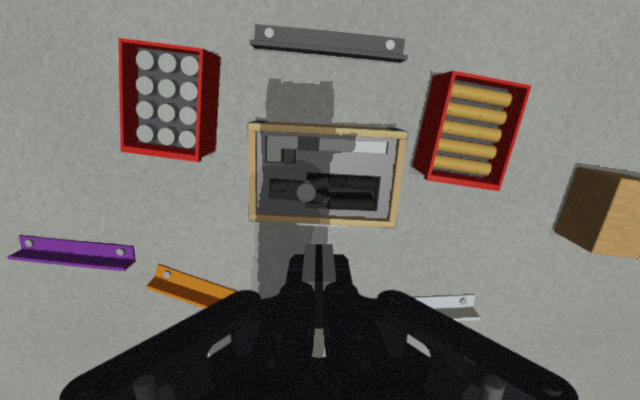

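The wrist view shows the case's top rim corners near (249,124), (407,130), (396,227) and (250,220). The rail's near face runs from (251,44) to (406,59), the pivot disc is at (306,192), the bins are at (165,100) and (475,130), and the carton is at (600,210).

```bash
cat >> h.py <<'E'
def case_pose(im,cal,T=None,guess=(.55,-.045)):
    """centre (x,y) and yaw of the case from its wooden rim (z=.06)"""
    hsv=cv2.cvtColor(im,cv2.COLOR_RGB2HSV)
    m=((hsv[...,0]>12)&(hsv[...,0]<28)&(hsv[...,1]>70)&(hsv[...,2]>90)).astype(np.uint8)
    ys,xs=np.nonzero(m); P=onplane(cal,np.c_[xs,ys],.06,T)[:,:2]
    k=np.linalg.norm(P-guess,axis=1)<.145; m2=np.zeros_like(m); m2[ys[k],xs[k]]=1
    n,l,st,_=cv2.connectedComponentsWithStats(m2); i=1+np.argmax(st[1:,4])
    ys,xs=np.nonzero(l==i); P=onplane(cal,np.c_[xs,ys],.06,T)[:,:2]
    (cx,cy),(a,b),_=r=cv2.minAreaRect(P.astype(np.float32)*1000)
    q=cv2.boxPoints(r)/1000; e=[q[1]-q[0],q[2]-q[1]]; v=max(e,key=np.linalg.norm); v=v*np.sign(v[1])
    return np.array([cx,cy])/1000, np.degrees(np.arctan2(-v[0],v[1])), (round(a),round(b))
E
python3 - <<'E'
from h import *
im=cv2.imread('pics/w1.png')[:,:,::-1].copy();cal=get_calibration('wrist');T=np.load('w1T.npy')
print(case_pose(im,cal,T)); print('scene',case_pose(cv2.imread('pics/scene.png')[:,:,::-1].copy(),get_calibration('scene')))
print('side',case_pose(cv2.imread('pics/side.png')[:,:,::-1].copy(),get_calibration('side')))
px=[[249,124],[407,130],[396,227],[250,220],[250,42],[406,55],[252,46],[406,61],[306,192],[120,39],[204,50],[200,159],[121,150],[455,72],[529,87],[500,189],[428,176]]
z=[.06]*4+[.032]*2+[0]*2+[.06]+[.07]*8
for p,w in zip(px,onplane(cal,px,z,T)): print(p,np.round(w,3))
print(im[60:30:-1,260].max(1),im[30:66:1,330].max(1),im[40:70,400].max(1))
E
```

```text
(array([ 0.55329956, -0.04776355]), np.float32(-3.0272908), (200, 131))
scene (array([ 0.55629218, -0.04445824]), np.float32(-2.9518514), (202, 133))
side (array([ 0.5376051 , -0.03252407]), np.float32(-2.5367372), (228, 160))
[249, 124] [0.621 0.047 0.06 ]
[407, 130] [ 0.614 -0.151  0.06 ]
[396, 227] [ 0.483 -0.146  0.06 ]
[250, 220] [0.494 0.054 0.06 ]
[250, 42] [0.72  0.046 0.032]
[406, 55] [ 0.705 -0.15   0.032]
[252, 46] [0.721 0.05  0.   ]
[406, 61] [ 0.702 -0.159  0.   ]
[306, 192] [ 0.533 -0.023  0.06 ]
[120, 39] [0.72 0.19 0.07]
[204, 50] [0.706 0.092 0.07 ]
[200, 159] [0.579 0.109 0.07 ]
[121, 150] [0.591 0.21  0.07 ]
[455, 72] [ 0.682 -0.2    0.07 ]
[529, 87] [ 0.668 -0.293  0.07 ]
[500, 189] [ 0.54  -0.277  0.07 ]
[428, 176] [ 0.557 -0.179  0.07 ]
[157 156 153 148 149 147 152 151 150 145 134 104  50  29  29  52  84  90
  87  89  81  87  87  90  89  91  86  89  94  90] [136 100  92  94  95  92  96  93  93  92  91  93  92  97  92  93  80  84
  86  87  88  71  34  21  31  62 124 135 146 148 149 151 151 150 150 150] [ 92  89  91  89  87  87  91  90  91  94  92  89  87  86  87  89  85  88
  76  44  32  33  69 130 146 147 147 146 146 145]
```

```bash
cat >> h.py <<'E'
TH=np.radians(-5.0); RM=np.array([.712,-.051])   # rail yaw, middle (refined below)
def rot(a): return np.array([[np.cos(a),-np.sin(a)],[np.sin(a),np.cos(a)]])
def inrail(c): return rot(-TH)@(np.array(c)-RM)
def look(name,pos=(.56,-.04,.33)):
    arm.reach(list(pos),[np.pi,0,0]); s=status.state(); im=get_image('wrist'); save(name,im)
    T=wristT(s,get_calibration('wrist')); np.save(name+'T.npy',T)
    c,y,sz=case_pose(im,get_calibration('wrist'),T)
    print(name,'t',round(s['clock'],1),'case',np.round(c,4),'yaw',round(float(y),2),sz,'in rail mm',np.round(inrail(c)*1000,1),'rel yaw',round(float(y)-np.degrees(TH),2))
    return c,np.radians(float(y))
def tool(yaw,b=np.radians(8)):
    M=R.from_euler('z',yaw)*R.from_matrix(np.array([[np.cos(b),0,np.sin(b)],[0,-1,0],[np.sin(b),0,-np.cos(b)]]))
    return M.as_rotvec()
def push(c,th,side,rel,lat=1.,spot=.082,v=.045):
    """side +1 left, -1 right; turn the case to yaw rel (deg) to the rail; lat: share of the arc's sideways motion"""
    end=TH+np.radians(rel); d=end-th; P=c+rot(th)@[0,-side*.095]
    k=np.array([-.065,side*(spot+.095)])
    a=P+rot(th)@k; b=P+rot(end)@k
    f=rot(-TH)@(b-a); f[1]*=lat; b=a+rot(TH)@f
    yaw=(th+end)/2; fw=np.array([np.cos(yaw),np.sin(yaw)]); o=tool(yaw)
    h=.011+abs(d)/2*.013
    tcp=lambda p,back=0,z=.040:[*(p-fw*(.0020+h+back)),z]
    arm.reach(tcp(a,.022,.12),o); arm.line_to(tcp(a,.022),vel=.12); arm.line_to(tcp(a,.004),vel=.08)
    F=[]; n=6
    for i in range(1,n+1):
        arm.line_to(tcp(a+(b-a)*i/n),vel=v); F.append(np.round(status.state()['wrist_force'],1).tolist())
    print('push',side,'travel mm',np.round(f*1000,1),'F',F)
    arm.line_to(tcp(b,.02),vel=.1); arm.line_to(tcp(b,.02,.12),vel=.2)
E
python3 - <<'E'
from h import *
cal=get_calibration('wrist');T=np.load('w1T.npy')
for z,r in((0,(49.3,55.3,62.5)),(.032,(45.2,51.2,58.7))):
    p=onplane(cal,list(zip((260,330,400),r)),z,T); print(np.round(p,4),np.degrees(np.arctan2(p[2,0]-p[0,0],p[0,1]-p[2,1])))
print(onplane(cal,[[236,292],[160,266],[148,284],[415,297],[478,298]],0.03,T).round(3))
print(onplane(get_calibration('scene'),[[387,188],[418,233]],.03).round(3))
E
```

```text
[[ 0.7164  0.0393  0.    ]
 [ 0.7085 -0.0552  0.    ]
 [ 0.7    -0.1509  0.    ]] -4.938841258585032
[[ 0.7163  0.0336  0.032 ]
 [ 0.7089 -0.054   0.032 ]
 [ 0.7007 -0.1428  0.032 ]] -5.039047074738922
[[ 0.36   0.092  0.03 ]
 [ 0.405  0.208  0.03 ]
 [ 0.372  0.233  0.03 ]
 [ 0.35  -0.194  0.03 ]
 [ 0.346 -0.299  0.03 ]]
[[0.318 0.057 0.03 ]
 [0.386 0.242 0.03 ]]
```

```bash
sed -i 's/RM=np.array(\[.712,-.051\])/RM=np.array([.709,-.052])/' h.py
python3 - <<'E'
from h import *
c,th=np.array([.5533,-.0478]),np.radians(-3.0)
push(c,th,1,-7.5)
look('w2')
E
```

```text
push 1 travel mm [29.8  9.3] F [[-4.1, 0.9, 3.0], [-11.8, 0.4, 7.8], [-14.8, 2.4, 7.7], [-10.7, 4.2, -0.8], [-10.2, 4.3, -2.0], [-7.3, 4.3, -5.2]]
w2 t 16.9 case [ 0.5613 -0.0496] yaw -10.78 (200, 130) in rail mm [-147.4  -10.4] rel yaw -5.78
```

```bash
cat >> h.py <<'E'
def see():
    im=get_image('scene'); c,y,sz=case_pose(im,get_calibration('scene')); c=c-[.003,.003]; s=status.state()
    print('scene t',round(s['clock'],1),'case',np.round(c,4),sz,'in rail mm',np.round(inrail(c)*1000,1),'rel yaw',round(float(y)-np.degrees(TH),2))
    return c,np.radians(float(y)),im
def push2(c,th,side,rel,lat=1.,spot=.082,v=.07,extra=.006):
    end=TH+np.radians(rel); d=end-th; P=c+rot(th)@[0,-side*.095]; k=np.array([-.065,side*(spot+.095)])
    a=P+rot(th)@k; b=P+rot(end)@k; f=rot(-TH)@(b-a); f[1]*=lat; f[0]+=extra; b=a+rot(TH)@f
    yaw=(th+end)/2; fw=np.array([np.cos(yaw),np.sin(yaw)]); o=tool(yaw); h=.013+abs(d)/2*.013
    tcp=lambda p,back=0,z=.040:[*(p-fw*(h+back)),z]
    arm.reach(tcp(a,.025,.09),o); arm.line_to(tcp(a,.006),vel=.15)
    arm.line_to(tcp(b),vel=v); s=status.state(); print('push',side,'travel',np.round(f*1000,1),'F',np.round(s['wrist_force'],1),'lag mm',np.round((np.array(s['ee_pos'])-tcp(b))*1000,1))
    arm.line_to(tcp(b,.025,.09),vel=.25)
    return see()
E
python3 - <<'E'
from h import *
see()
c,th,im=push2(np.array([.5613,-.0496]),np.radians(-10.8),1,-11.5); save('s2',im)
E
```

```text
scene t 17.0 case [ 0.5614 -0.0492] (205, 133) in rail mm [-147.3  -10.1] rel yaw -5.5
push 1 travel [24.4  3.7] F [-11.4   6.2   5.1] lag mm [-6.2  2.  -1.3]
scene t 23.3 case [ 0.5676 -0.0513] (204, 133) in rail mm [-140.9  -11.6] rel yaw -11.45
```

Run:
```python
from h import *
c,th,im=push2(np.array([.5676,-.0513]),TH+np.radians(-11.45),-1,14,lat=.3,v=.09); save('s3',im)
```

```text
push -1 travel [84.6 -8.1] F [-8.2 -3.3 -4.8] lag mm [-5.7 -0.8 -2.5]
scene t 30.1 case [ 0.5998 -0.0413] (117, 206) in rail mm [-109.7    1.2] rel yaw 12.42
```

```bash
sed -i "s/    arm.reach(tcp(a,.025,.09),o); arm.line_to(tcp(a,.006),vel=.15)/    t=[status.state()['clock']]; tk=lambda:t.append(round(status.state()['clock'],2))\n    arm.line_to(tcp(a,.025,.09),o,vel=.3); tk(); arm.line_to(tcp(a,.006),vel=.2); tk()/; s/    arm.line_to(tcp(b,.025,.09),vel=.25)/    tk(); arm.line_to(tcp(b,.03,.09),vel=.3); tk(); print(t)/" h.py
python3 - <<'E'
from h import *
th=TH+np.radians(12.42); c=np.array([.5998,-.0413])-rot(th)@[.0075,0]
c,th,im=push2(c,th,1,-15,lat=1,v=.12); save('s4',im)
E
```

```text
Traceback (most recent call last):
  File "h.py", line 69, in push2
    arm.line_to(tcp(a,.025,.09),o,vel=.3); tk(); arm.line_to(tcp(a,.006),vel=.2); tk()
    ~~~~~~~~~~~^^^^^^^^^^^^^^^^^^^^^^^^^^
workcell.PlanningError: the arm cannot follow that straight line within its joint ranges
```

```bash
sed -i "s/    arm.line_to(tcp(a,.025,.09),o,vel=.3); tk()/    arm.reach(tcp(a,.025,.09),o); tk()/" h.py
python3 - <<'E'
from h import *
print(np.round(status.state()['joint_positions'],2))
th=TH+np.radians(12.42); c=np.array([.5998,-.0413])-rot(th)@[.0075,0]
c,th,im=push2(c,th,1,-15,lat=1,v=.12); save('s4',im); print(np.round(status.state()['joint_positions'],2))
E
```

```text
[-0.25  0.31 -0.51  0.6   0.03  2.96]
push 1 travel [90.6 28.9] F [-29.8   1.   16.7] lag mm [-17.5  -0.   -4.2]
[30.075, 34.92, 35.34, 36.33, 36.67]
scene t 36.7 case [ 0.6201 -0.0432] (206, 106) in rail mm [-89.3   1. ] rel yaw -6.19
[ 0.12  0.36 -0.45  0.63 -0.03 -2.92]
```

View pics/s4.png

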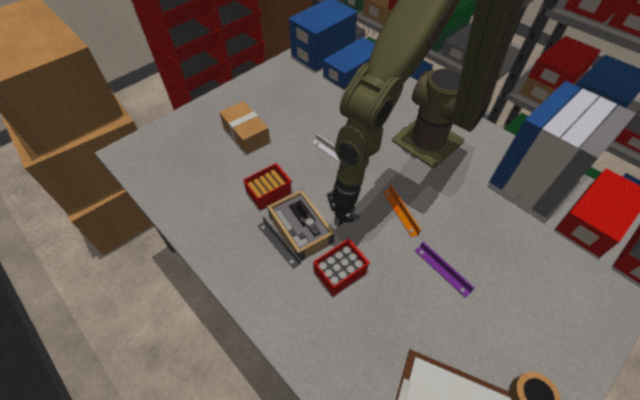

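The scene shows the case's far side close to the rail, from about (265,215) to (300,258), with the near-left corner by the gripper at (335,225). The push ended at 30 N, so something is touching. I'll crop in for a closer look.

Run:
```python
from h import *
im=cv2.imread('pics/s4.png')[160:300,230:380]; cv2.imwrite('pics/c4.png',cv2.resize(im,None,fx=4,fy=4,interpolation=2))
```

```text
(no output)
```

View pics/c4.png

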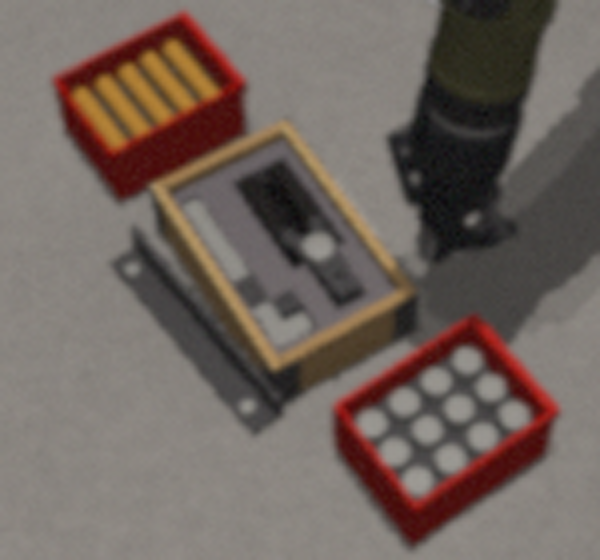

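The crop shows the full rim with corners at scene (268,207), (299.5,253), (333,234) and (302,191). The far-left corner is at the rail's left end and the right end is still back.

Run:
```python
from h import *
p=onplane(get_calibration('scene'),[[268,206.75],[299.5,253],[333,233.75],[301.75,190.75]],.06)[:,:2]-[.003,.003]
print(p.round(3)); print(np.round([inrail(q)*1000 for q in p],1), inrail(p.mean(0))*1000, p.mean(0))
for i,j in((1,0),(2,3)): v=p[i]-p[j]; print(np.degrees(np.arctan2(-v[0],v[1])-TH))
o=tool(TH); oo=(R.from_rotvec(o)*R.from_euler('z',np.pi)).as_rotvec(); s=status.state(); print(planner.ik([.53,-.12,.09],oo))
```

```text
[[ 0.675 -0.153]
 [ 0.715  0.043]
 [ 0.594  0.066]
 [ 0.552 -0.125]]
[[ -24.7 -103.3]
 [  -2.6   95.4]
 [-124.4  107.2]
 [-150.5  -86.2]] [-75.5287344    3.27625597] [ 0.63404422 -0.04215345]
-6.324172872319396
-7.683092821018474
[-0.23414563  0.32106986 -0.50700102  0.60458335  0.02036962 -0.14546993]
```

```bash
sed -i "s/    return M.as_rotvec()/    return (M*R.from_euler('z',np.pi)).as_rotvec()/; s/(hsv\[...,1\]>70)&(hsv\[...,2\]>90)/(hsv[...,1]>60)\&(hsv[...,2]>60)/; s/guess=(.55,-.045)):/guess=(.62,-.045)):/" h.py
python3 - <<'E'
from h import *
c,th,im=push2(np.array([.634,-.0422]),TH+np.radians(-7),-1,0,lat=.3,v=.09,extra=.012); save('s5',im)
p=cv2.resize(im[160:300,230:380],None,fx=4,fy=4,interpolation=2); save('c5',p)
E
```

```text
push -1 travel [33.1 -2.8] F [-18.7  -4.2   9.5] lag mm [-10.8  -0.7  -2. ]
[36.725, 39.15, 39.57, 40.15, 40.49]
scene t 40.5 case [ 0.6469 -0.0359] (227, 140) in rail mm [-63.2  10.6] rel yaw -0.12
```

View pics/c5.png

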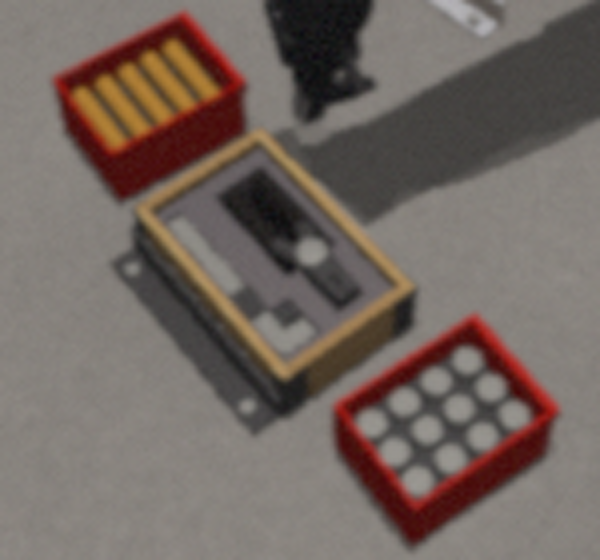

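The case now looks square against the rail, with corners at scene (264,213), (301,254.5), (333,232.5) and (295.5,192.5), and the disc at (308,222.5).

Run:
```python
from h import *
p=onplane(get_calibration('scene'),[[264,213],[301.25,254.5],[333,232.5],[295.5,192.5]],.06)[:,:2]-[.003,.003]
print(np.round([inrail(q)*1000 for q in p],1), inrail(p.mean(0))*1000, p.mean(0))
for i,j in((1,0),(2,3)): v=p[i]-p[j]; print(np.degrees(np.arctan2(-v[0],v[1])-TH))
q=onplane(get_calibration('scene'),[[308,222.5]],.061)[0,:2]-[.003,.003]; print('disc',q,inrail(q)*1000)
```

```text
[[  -0.7  -91.1]
 [  -3.7  102.6]
 [-127.3  103.8]
 [-129.6  -93.5]] [-65.31279764   5.45820359] [ 0.64441145 -0.04087018]
0.8951030503800483
-0.6855890131109845
disc [ 0.62288043 -0.0176399 ] [-88.78653888  26.72353594]
```

Run:
```python
from h import *
c=np.array([.6444,-.0409])
push2(c,TH,1,0,spot=.066,v=.09,extra=.014)
o=(R.from_euler('z',TH)*R.from_rotvec([0,np.pi,0])).as_rotvec()
x,y=c+rot(TH)@[-.0225,.0225]
arm.reach([x,y,.105],o); f0=np.array(status.state()['wrist_force'])
z=.078; arm.line_to([x,y,z],vel=.12)
while z>.040:
    z-=.004; arm.line_to([x,y,z],vel=.06); s=status.state(); F=(np.array(s['wrist_force'])-f0)[2]
    print(round(z-.014,4),'tip',round(s['ee_pos'][2]-.014,4),'Fz',round(F,1),round(s['clock'],1))
    if F>26 or s['clock']>57: break
```

```text
push 1 travel [14.  0.] F [-20.1   2.6  12.1] lag mm [-11.7   0.2  -1.9]
[40.5417, 41.17, 41.58, 41.96, 42.3]
scene t 42.4 case [ 0.6474 -0.0354] (227, 140) in rail mm [-62.8  11.1] rel yaw 0.26
0.06 tip 0.0603 Fz 0.4 43.4
0.056 tip 0.0566 Fz 5.4 43.7
0.052 tip 0.0525 Fz 5.4 43.9
0.048 tip 0.05 Fz 13.9 44.2
0.044 tip 0.0498 Fz 35.4 44.4
```

Run:
```python
from h import *
p=status.state()['ee_pos']; arm.line_to([p[0],p[1],.12],vel=.25)
arm.line_to([.50,-.045,.30],vel=.4); s=status.state(); cal=get_calibration('wrist'); im=get_image('wrist'); save('w6',im)
np.save('w6T.npy',wristT(s,cal)); print(s['clock'],s['ee_pos']); see()
```

```text
45.5083 [ 0.49956367 -0.04507562  0.29904174]
scene t 45.6 case [ 0.6476 -0.0354] (226, 139) in rail mm [-62.6  11.2] rel yaw 0.44
```

View pics/w6.png

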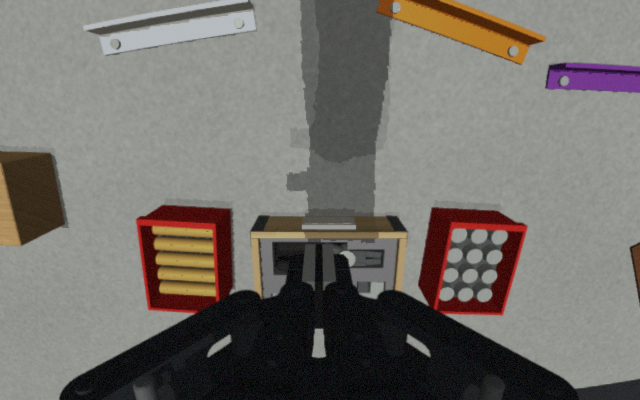

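The wrist view, rotated half a turn, shows the case between the bins with nothing touching. Its near top edge runs from (251,236) to (406,234) and the label holder at (328,226) is intact. I'll check squareness from that edge and the nearby red bin rims.

Run:
```python
from h import *
cal=get_calibration('wrist');T=np.load('w6T.npy');im=cv2.imread('pics/w6.png').astype(int)
hsv=cv2.cvtColor(im.astype(np.uint8),cv2.COLOR_BGR2HSV)
cols=[c for c in range(270,392,6)]; ed=[]
for c in cols:  # top rim is brighter than the near wall: strongest brightening going down
    g=im[222:244,c].sum(1); d=g[2:]-g[:-2]; ed.append(223+np.argmax(d))
print(ed)
P=onplane(cal,list(zip(cols,ed)),.06,T)[:,:2]; Q=np.array([inrail(p)*1000 for p in P])
k=np.abs(Q[:,0]-np.median(Q[:,0]))<4; a=np.polyfit(Q[k,1],Q[k,0],1); print('near edge x',np.polyval(a,0),'yaw',-np.degrees(np.arctan(a[0])),k.sum())
E4=onplane(cal,[[251,236],[406,234]],.06,T)[:,:2]; print(np.round([inrail(p)*1000 for p in E4],1))
B=onplane(cal,[[138,222],[215,228],[445,222],[524,228]],.07,T); print(B.round(3))
```

```text
[np.int64(231), np.int64(231), np.int64(231), np.int64(232), np.int64(231), np.int64(231), np.int64(225), np.int64(232), np.int64(225), np.int64(224), np.int64(232), np.int64(225), np.int64(225), np.int64(225), np.int64(225), np.int64(232), np.int64(232), np.int64(232), np.int64(232), np.int64(232), np.int64(232)]
near edge x -130.3907387730479 yaw -0.5763280752105581 14
[[-124.3  -97.2]
 [-126.9  100.7]]
[[ 0.542 -0.274  0.07 ]
 [ 0.558 -0.178  0.07 ]
 [ 0.575  0.105  0.07 ]
 [ 0.593  0.207  0.07 ]]
```

```bash
python3 -c "
from h import *
arm.sign_off(); print(status.state()['clock'])"
```

```text
the job is handed in; nothing more can be done
the job is handed in; nothing more can be done
```

I handed the job in at about 46 s. The case is against the rail, measured square to within about 1° and lined up with the rail's ends to within about 6 mm. The pliers are pressed home, and the label and bins are untouched. I needed two strokes on the left end for the first push, because the first stroke swung it only about 20 mm.

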